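# Reset the tripped breaker in the counter power box

### The job

One of the three breakers in the counter's power box has tripped. Press the box's steel cover down near its front edge and let go so that it pops open, push the one breaker button that stands proud all the way in, then push the cover back over and press it down until it latches shut. Work only by pushing with the fingertips: grasp or lift nothing, and leave the things standing around where they are.

Things in the scene. Friction and masses are not known exactly. Their poses are not given: they have to be found in the camera images.
- power_box: Low grey power box screwed to the worktop, 120 (x) x 160 (y) x 46 mm; origin at the centre of its underside, its own -x is its front (three round outlets there, towards the robot), its own z up. Its aluminium breaker panel is 46 mm above the worktop and lies under the cover.
- cover (a joint): Angle (rad) of the steel cover, a cap 116 x 164 x 21 mm hinged at the box's back edge. 0: latched shut, top 69 mm above the worktop. Push-push latch: press the front down to its stop, about -0.06 (6 to 7 mm; 3 to 7 N on the way, 12 N to be sure), and let go: a damped spring swings it up to 1.60 in 2 s; it stays there, upright, edge 165 mm above the worktop. A press short of -0.045 does nothing.
- cover_press (a point): Centre of the round press mark on top of the cover, 20 mm behind its front edge, on its middle line, 92 mm in front of the hinge axis; moves with the cover. To shut the cover, push its outer (back) face over to the front and down against the spring (2 to 5 N), press here to the stop again and let go: it comes up to 0 and stays. One more press would reopen it.
- cover_hinge (a point): Middle of the cover's hinge axis, fixed to the box: 54 mm behind the box's centre, 50 mm above the worktop. The axis runs along the box's own y. The outer face of the cover lies 19 mm from this axis.
- tripped_button (a joint): Travel (m) of the tripped breaker's round white button: 0 stands fully out (12 mm above the panel), 0.007 is fully in. It moves straight down, takes about 3 N and stays where it is left. The two other breakers, alike, are already in and stand 5 mm above the panel.
- tripped_top (a point): Centre of the top of the tripped breaker's button (16 mm across). The three breakers sit in a row along the box's y at -44, 0 and +44 mm, 62 mm in front of the hinge axis; which place is the tripped one varies.
- honey_jar: Bystander: honey jar, 60 x 99 mm, to the left of the box; origin under its centre.
- sugar_shaker: Bystander: glass sugar shaker, 44 x 90 mm, to the right of the box; origin under its centre.
- cup_lids: Bystander: stack of black cup lids, 86 x 39 mm, to the right of the box; origin under its centre.
- spread_tub: Bystander: white and blue spread tub, 72 x 71 mm, left of the jar; origin under its centre.
- tip_glass: Bystander: empty drinking glass, 81 x 93 mm, at the left; origin under its centre.
- ballpen: Bystander: red ballpen, 145 mm long, lying at the left; origin under its centre.

How it is judged:
On the way, in this order (a step that is already met when the one before it is completed fails the run):
1. the cover is pressed in against its latch (value of joint cover below -0.02 rad), for 0.02 s.
2. the cover has popped open and swung up (value of joint cover above 1.3 rad), for 0.2 s.
3. the tripped breaker's button is pushed in while the cover is open (value of joint tripped_button above 0.0055 m and value of joint cover above 0.8 rad), for 0.1 s.
At the end, for the whole second after the job is handed in: The cover is latched shut by itself (within 0.02 rad of 0) and the tripped breaker's button is in (at least 5.5 of its 7 mm) (value of joint cover between -0.02 and 0.02 rad and value of joint tripped_button above 0.0055 m); the robot touches nothing.
It fails at once if a bystander is lifted, carried, knocked over or pushed more than 30 mm (distance of any of honey_jar, sugar_shaker, cup_lids, spread_tub, tip_glass, ballpen from where it was at the start of the episode above 0.03 m or angle between any of honey_jar, sugar_shaker, spread_tub, tip_glass's own z axis and vertical above 0.6 rad).
It also fails if it takes over 61 s, if anything falls off the work surface, if the arm or the gripper's body presses on something with over 40 N, if the wrist force passes 120 N, or if a joint passes its speed limit or range.

### The arm

A 7-joint arm with a two-finger parallel gripper is mounted at the origin on a cart in front of the work surface, level with it; the furniture and walls round the work are solid. World frame = base frame: x ahead of the robot, y to its left, z up, the work surface at z = 0. Lengths are in m, angles in rad, forces in N, time in s.
With the tool pointing down it reaches from about 0.4 to 0.85 m from the base axis. Payload 10.4 kg.
Tool frame: the origin (TCP) lies at the very end of the fingers, on their centre line; the grasp point (between the pads) lies 19 mm behind it; z points along the fingers, y is the line along which they close (so a half turn about z gives the same grasp; the last joint's range is limited). The gripper opens to 87 mm and grips with 3 to 60 N. Pads are 19 mm wide; open, the fingers measure 117 mm over their backs; the gripper's body (75 mm by 190 mm) begins 51 mm behind the grasp point.
Start: joints at [1.129, 0.332, -0.065, 1.46, 0.022, 1.35, -0.088], TCP at [0.254, -0.571, 0.223] pointing down, gripper open.
Joint ranges: [-2.6, 2.6], [-0.5, 2.12], [-1.47, 1.34], [0.16, 2.42], [-1.27, 4.41], [0.06, 2.06], [-2.6, 2.6]. Speed limits (rad/s): [2.22, 2.22, 2.79, 2.79, 3.14, 3.14, 3.14].

### API

Orientations are given as a unit quaternion [x, y, z, w].
In Python, from bench import r gives the robot as it stands.
- The arm moves only by the shell command python3 -m crank 'ROWS' [FORCE]. ROWS is JSON, a list that holds one entry, the list of rows, each a list of 5 numbers: the shift along the tool's x, y, z in mm, then the turn about the tool's z in degrees, then the opening, from -1 (shut) to 1 (fully open). A call has 1 to 20 rows; each row is the pose to reach, as a shift and turn from the pose commanded when the call began, along the tool's axes at that moment; what a row does not reach only later rows make up. A row lasts 1/10 s, in which the tool goes at most 50 mm and 8.59 degrees, less where a joint would pass 70% of its speed; a pose out of reach is approached as far as the arm can. A call with a gripper value outside its range is refused whole. The fingers move at their own pace and stop on an object; FORCE is the grip in N (left out, the last holds). Time passes only in rows, so rows that repeat a pose let the fingers close. It gives the time, the measured TCP pose, the force, the opening and the grip force at its end, in the units of the state.
- r.read_state(): the state, without advancing time (a new reading comes with each control period).
- r.camera(name): name is "side" or "top"; returns a dict with "image" (384x512x3 uint8, red, green, blue), "vfov" (degrees; the focal length in pixels is half the picture's height over the tangent of half this angle, whatever the lens; pixels are square), "cx", "cy" (the principal point, pixels), "k1" (the pictures are not rectified: a ray, as slopes to the right and down, at radius r is drawn at 1 + k1 r^2 times it, then the intrinsics apply), "eye" and "attitude" of the camera in the world. Camera axes: x right, y down, z forward; pixel columns grow to the right and rows downward; lengths in m; the calibration is good to about 2 mm. A picture is of the moment at which its call begins. There is no depth.
- r.close_job(): hands the job in; it is judged then, once.
The state is a dict: "time": time; "joint_positions": joint angles; "joint_vel": joint speeds; "joint_torque": joint torques, N m; "ee_pos": TCP position; "eef_rot": TCP orientation; "ft_force": force on the tool from outside, world axes, zero at the start; "torque": the same for the moment, N m; "width": finger opening in m; "grip_force": force on a finger pad.
Only numpy, scipy, OpenCV 4.12 (cv2) and the standard library are available. Lean on these libraries where they do the work, as an engineer would, in place of code of your own. Each camera call takes 0.05 s, during which the arm holds its last target. There are 200 camera calls.

## Working session

There is one attempt and no reset: what is moved stays moved. The work goes in short steps, Python scripts to look and compute and a shell command to move; the robot and the scene stay as the last step left them, time stands still between calls to the robot, and variables do not carry over. Pictures are saved under pics/ and viewed, at most 10 in all, crops included, and the job is handed in when it is done.

```bash
mkdir -p pics; python3 - <<'E'
from bench import r
import cv2
s=r.read_state();print({k:s[k] for k in('time','ee_pos','eef_rot','ft_force','width')})
for n in('top','side'):
    c=r.camera(n);cv2.imwrite(f'pics/{n}0.png',c['image'][:,:,::-1])
    print({k:v for k,v in c.items() if k!='image'})
E
```

```text
{'time': 0.0, 'ee_pos': array([ 0.25401161, -0.57064696,  0.22174316]), 'eef_rot': array([ 9.78156538e-01,  2.07868448e-01, -1.64304987e-04, -6.84857391e-04]), 'ft_force': array([ 0.96731775,  0.21288139, -0.0194804 ]), 'width': 0.08733141056004964}
{'vfov': 51.585577026890746, 'cx': 262.51380955275647, 'cy': 187.08877954032286, 'k1': -0.11118996427666102, 'eye': array([ 0.43454819, -0.14274628,  1.15660803]), 'attitude': array([-0.69729516,  0.71633295, -0.01994478,  0.01577233])}
{'vfov': 55.334949795098495, 'cx': 252.5736378932466, 'cy': 193.2657304919311, 'k1': -0.07036733231525633, 'eye': array([ 0.37287024, -1.10613203,  0.93234917]), 'attitude': array([ 0.91083663, -0.0489704 ,  0.02449494, -0.40911922])}
```

View pics/top0.png

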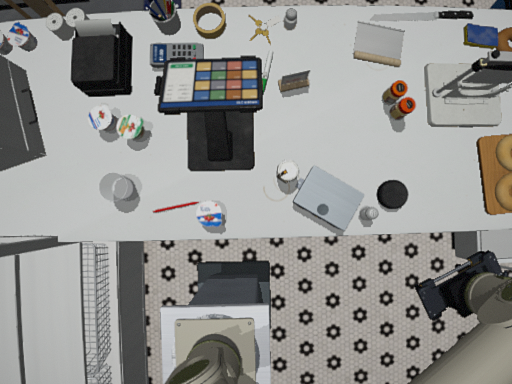

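View pics/side0.png

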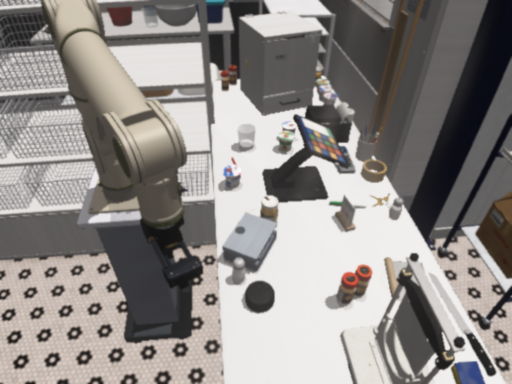

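The top view shows the box's cover as a rotated grey rectangle around (328,198), with the press mark at about (323,209). The jar is at (287,172), the shaker at (369,213) and the lids at (392,194). In the side view the cover is around (250,240), and the gripper hangs to the right of the box, off the counter.

```bash
cat >h.py <<'E'
import numpy as np, cv2
from scipy.spatial.transform import Rotation as R
from bench import r
def ray(c,u,v):
    f=c['image'].shape[0]/2/np.tan(np.radians(c['vfov'])/2)
    K=np.array([[f,0,c['cx']],[0,f,c['cy']],[0,0,1]])
    p=cv2.undistortPoints(np.array([[[u,v]]],float),K,np.array([c['k1'],0,0,0.]))[0,0]
    return np.array(c['eye']),R.from_quat(c['attitude']).apply([p[0],p[1],1])
def onz(c,u,v,z):
    e,d=ray(c,u,v); return e+d*(z-e[2])/d[2]
def tool(s,p):  # shift to world point p in tool axes, mm
    return (R.from_quat(s['eef_rot']).inv().apply(np.array(p)-s['ee_pos'])*1000).round(1)
E
python3 - <<'E'
from h import *
c=r.camera('top');im=c['image'];g=cv2.cvtColor(im,cv2.COLOR_RGB2GRAY)
print(im[190,330],im[209,323],im[215,280])
hsv=cv2.cvtColor(im,cv2.COLOR_RGB2HSV)
m=cv2.inRange(im,im[190,330].astype(int)-22,im[190,330].astype(int)+22)
m[:160]=0;m[235:]=0;m[:,:285]=0;m[:,370:]=0
m=cv2.morphologyEx(m,cv2.MORPH_OPEN,np.ones((3,3)))
k=max(cv2.findContours(m,0,2)[0],key=cv2.contourArea)
b=cv2.boxPoints(cv2.minAreaRect(k));print(b,cv2.contourArea(k))
P=np.array([onz(c,*q,.069) for q in b]);print(P.round(3),np.linalg.norm(P-np.roll(P,-1,0),axis=1),P.mean(0))
mm=cv2.inRange(g[200:218,314:332],0,int(g[190,330])-25);y,x=np.nonzero(mm);u=(x.mean()+314,y.mean()+200);print(len(x),u,onz(c,*u,.069))
v=cv2.resize(im[155:240,275:410],None,fx=5,fy=5,interpolation=2);cv2.imwrite('pics/crop.png',v[:,:,::-1])
for n,q,z in(('jar',(287,168),.099),('shaker',(369,212),.09),('lids',(392,194),.039)):print(n,onz(c,*q,z).round(3))
E
```

```text
[165 172 177] [ 95 103 107] [193 195 194]
[[292.81088 200.7192 ]
 [313.78226 163.61604]
 [366.27365 193.28511]
 [345.30228 230.38826]] 2270.0
[[ 0.45  -0.232  0.069]
 [ 0.55  -0.293  0.069]
 [ 0.465 -0.436  0.069]
 [ 0.364 -0.374  0.069]] [0.11770119 0.16691272 0.11799465 0.16582   ] [ 0.45731344 -0.33373381  0.069     ]
130 (np.float64(321.45384615384614), np.float64(210.16153846153847)) [ 0.42177048 -0.30980588  0.069     ]
jar [ 0.537 -0.217  0.099]
shaker [ 0.413 -0.436  0.09 ]
lids [ 0.461 -0.519  0.039]
```

View pics/crop.png

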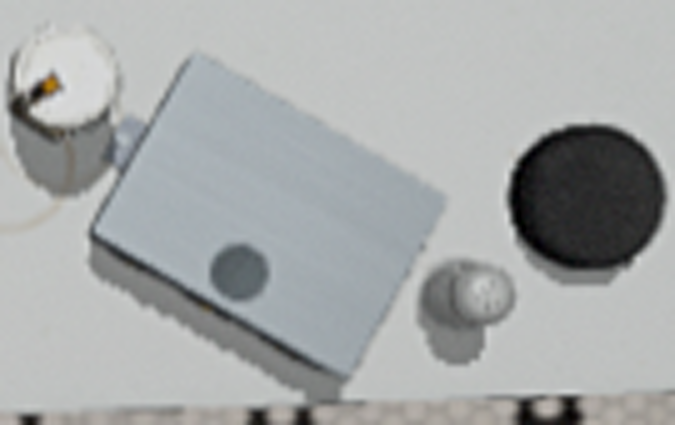

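The cover measures 118 x 166 mm (nominal 116 x 164), with a yaw of about -31°. The mark is at about (0.424, -0.314), which puts the hinge at about (0.503, -0.361). I'm moving above the mark with the tool's x along the box's x and the fingers shut.

```bash
python3 -m crank '[[[260,-166,0,55,-1],[260,-166,0,55,-1],[260,-166,0,55,-1],[260,-166,0,55,-1],[260,-166,0,55,-1],[260,-166,0,55,-1],[260,-166,0,55,-1],[260,-166,0,55,-1],[260,-166,60,55,-1],[260,-166,90,55,-1],[260,-166,120,55,-1],[260,-166,120,55,-1],[260,-166,120,55,-1],[260,-166,120,55,-1],[260,-166,120,55,-1],[260,-166,120,55,-1]]]' 20
python3 - <<'E'
from h import *
s=r.read_state();print(s['time'],s['ee_pos'],R.from_quat(s['eef_rot']).as_matrix().round(3),s['ft_force'],s['width'])
c=r.camera('top');print(onz(c,323,209.4,.069))
print(tool(s,[.424,-.314,.069]))
c=r.camera('side');cv2.imwrite('pics/s1.png',cv2.resize(c['image'][170:330,170:330],None,fx=3,fy=3)[:,:,::-1])
E
```

```text
time: 1.75
ee_pos: [0.4248, -0.3141, 0.1039]
eef_rot: [0.964, -0.267, 0.001, 0.0]
ft_force: [0.1, 0.4, 0.5]
width: 0.0005
grip_force: 0.0
1.75 [ 0.42481389 -0.31408175  0.10385844] [[ 0.857 -0.515  0.002]
 [-0.515 -0.857 -0.001]
 [ 0.002  0.    -1.   ]] [0.06243773 0.3679799  0.5211844 ] 0.0005151404368430793
[ 0.42373281 -0.31413883  0.069     ]
[-0.8  0.3 34.9]
```

View pics/s1.png

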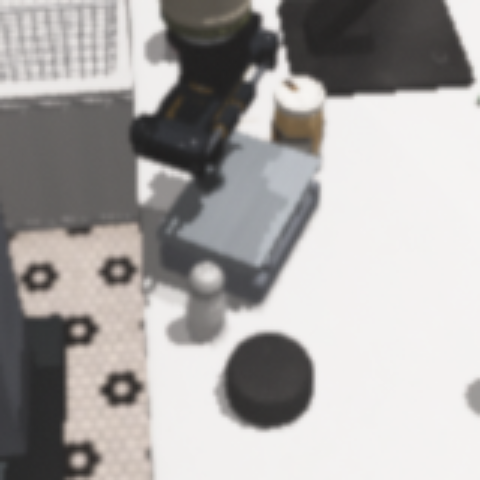

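The side view shows the shut fingers over the cover's front part at crop (208,178), clear of the jar at (298,110) and the shaker at (206,300). Next I press down.

```bash
python3 -m crank '[[[0,0,25,0,-1],[0,0,33,0,-1],[0,0,36,0,-1],[0,0,38,0,-1],[0,0,40,0,-1],[0,0,41,0,-1],[0,0,42,0,-1],[0,0,42,0,-1]]]'
```

```text
time: 2.65
ee_pos: [0.423, -0.3129, 0.063]
eef_rot: [0.964, -0.267, -0.001, -0.0]
ft_force: [-16.7, 10.8, 29.5]
width: 0.0008
grip_force: 15.8
```

The force is 29 N at 6 mm of travel, so it is at the stop. I'll let go and lift clear.

```bash
python3 -m crank '[[[0,0,-30,0,-1],[0,0,-70,0,-1],[-20,0,-110,0,-1],[-60,0,-150,0,-1],[-60,0,-150,0,-1],[-60,0,-150,0,-1],[-60,0,-150,0,-1],[-60,0,-150,0,-1],[-60,0,-150,0,-1],[-60,0,-150,0,-1],[-60,0,-150,0,-1],[-60,0,-150,0,-1],[-60,0,-150,0,-1],[-60,0,-150,0,-1],[-60,0,-150,0,-1],[-60,0,-150,0,-1],[-60,0,-150,0,-1],[-60,0,-150,0,-1],[-60,0,-150,0,-1],[-60,0,-150,0,-1]]]'
python3 - <<'E'
from h import *
c=r.camera('top');cv2.imwrite('pics/t2.png',cv2.resize(c['image'][150:245,270:410],None,fx=5,fy=5,interpolation=2)[:,:,::-1])
c=r.camera('side');cv2.imwrite('pics/s2.png',cv2.resize(c['image'][170:320,170:320],None,fx=4,fy=4,interpolation=2)[:,:,::-1])
E
```

```text
time: 4.65
ee_pos: [0.3728, -0.2827, 0.2105]
eef_rot: [0.964, -0.267, 0.0, 0.0]
ft_force: [-0.5, -0.1, -0.1]
width: 0.0007
grip_force: 0.0
```

View pics/t2.png

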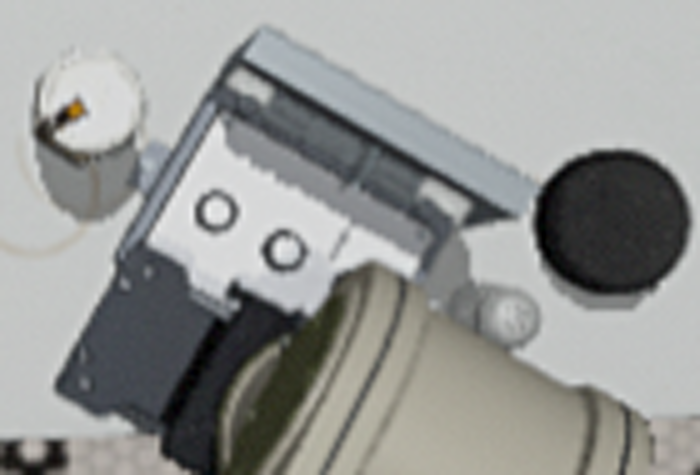

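View pics/s2.png

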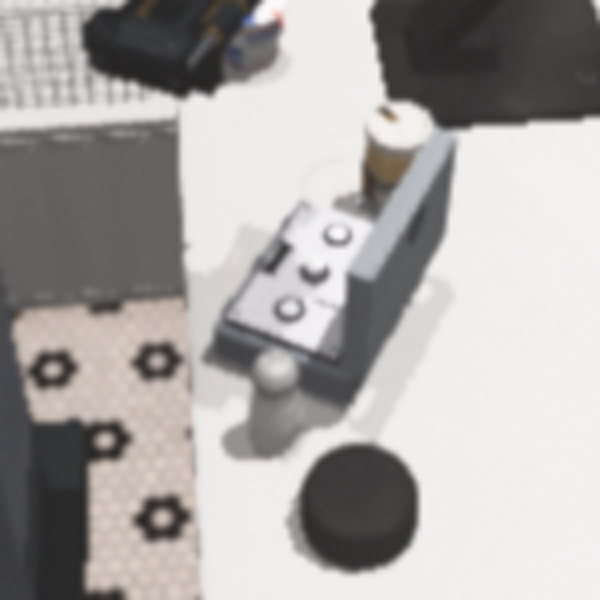

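The cover is open and upright. In the side crop the buttons are at (338,233), (315,270) and (290,307). The outer two show even dark rings, while the middle one shows only a crescent, so it looks proud. I'm zooming in to confirm.

```bash
python3 - <<'E'
from h import *
c=r.camera('side');t=r.camera('top')
f=lambda i,y,x:cv2.resize(i[y:y+30,x:x+30],(390,390),interpolation=cv2.INTER_NEAREST)
cv2.imwrite('pics/z.png',np.hstack([f(c['image'],220,230),f(t['image'],182,303)])[:,:,::-1])
def proj(c,p):
    fo=192/np.tan(np.radians(c['vfov'])/2);q=R.from_quat(c['attitude']).inv().apply(p-c['eye']);s=q[:2]/q[2];return s*(1+c['k1']*s@s)*fo+[c['cx'],c['cy']]
xb=np.array([.857,-.515,0]);yb=np.array([.515,.857,0]);h=np.array([.503,-.3612,0])
for y in(-.044,0,.044):
  for z in(.051,.058):
    p=h-.062*xb+y*yb+[0,0,z];a=(proj(c,p)-[230,220]+.5)*13;b=(proj(t,p)-[303,182]+.5)*13+[390,0];print(y,z,p.round(4),a.round(),b.round())
E
```

```text
-0.044 0.051 [ 0.4272 -0.367   0.051 ] [172. 356.] [887. 339.]
-0.044 0.058 [ 0.4272 -0.367   0.058 ] [171. 337.] [893. 339.]
0 0.051 [ 0.4499 -0.3293  0.051 ] [250. 231.] [709. 238.]
0 0.058 [ 0.4499 -0.3293  0.058 ] [250. 212.] [715. 238.]
0.044 0.051 [ 0.4725 -0.2916  0.051 ] [324. 112.] [531. 138.]
0.044 0.058 [ 0.4725 -0.2916  0.058 ] [324.  93.] [536. 137.]
```

View pics/z.png

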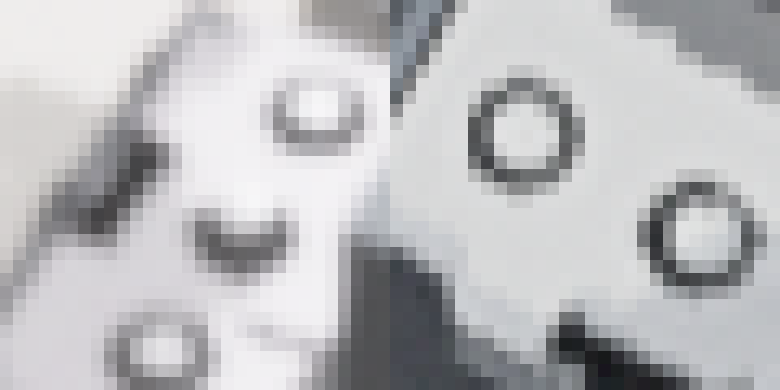

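The middle button is confirmed proud: in the side view its cap hides the back of its ring. It is at about (0.4495, -0.329), top at 58 mm, and matches the predicted pixels to about 1 mm. From the current pose that is +90 mm along tool x and 0 in y, then down about 160 mm.

```bash
python3 -m crank '[[[45,0,0,0,-1],[90,0,0,0,-1],[90,0,40,0,-1],[90,0,80,0,-1],[90,0,120,0,-1],[90,0,140,0,-1],[90,0,150,0,-1],[90,0,153,0,-1],[90,0,156,0,-1],[90,0,158,0,-1],[90,0,159,0,-1],[90,0,160,0,-1],[90,0,160,0,-1],[90,0,160,0,-1],[90,0,160,0,-1]]]'
```

```text
time: 6.35
ee_pos: [0.4505, -0.3295, 0.0514]
eef_rot: [0.964, -0.267, 0.001, 0.0]
ft_force: [-1.0, 1.7, 4.5]
width: 0.0
grip_force: 2.9
```

```bash
python3 -m crank '[[[0,0,1,0,-1],[0,0,2,0,-1],[0,0,2,0,-1],[0,0,2,0,-1]]]'; python3 -m crank '[[[0,0,-40,0,-1],[0,0,-80,0,-1],[0,0,-120,0,-1],[0,0,-160,0,-1],[0,0,-160,0,-1],[0,0,-160,0,-1]]]'
python3 - <<'E'
from h import *
xb=np.array([.857,-.515,0]);h=np.array([.503,-.3612,.05]);s=r.read_state()
for T in(90,75,60,45,30,15,0):
    a=np.radians(T);print(T,tool(s,h+xb*(-.088*np.cos(a)+.019*np.sin(a)+.0095)+[0,0,.088*np.sin(a)+.019*np.cos(a)]))
c=r.camera('side');cv2.imwrite('pics/s3.png',cv2.resize(c['image'][150:320,170:340],None,fx=3,fy=3,interpolation=2)[:,:,::-1])
E
```

```text
time: 6.75
ee_pos: [0.4507, -0.3296, 0.0512]
eef_rot: [0.964, -0.267, 0.001, 0.001]
ft_force: [-8.0, 5.9, 24.7]
width: 0.0001
grip_force: 12.3
time: 7.35
ee_pos: [0.4504, -0.3294, 0.2095]
eef_rot: [0.964, -0.267, 0.001, 0.0]
ft_force: [-0.5, -0.5, -0.5]
width: 0.0004
grip_force: 0.0
90 [89.7  0.2 71.8]
75 [66.3  0.2 69.8]
60 [43.2  0.2 73.9]
45 [21.9  0.2 83.9]
30 [ 4.   0.1 99.1]
15 [-9.500e+00  1.000e-01  1.184e+02]
0 [-1.740e+01  1.000e-01  1.405e+02]
```

View pics/s3.png

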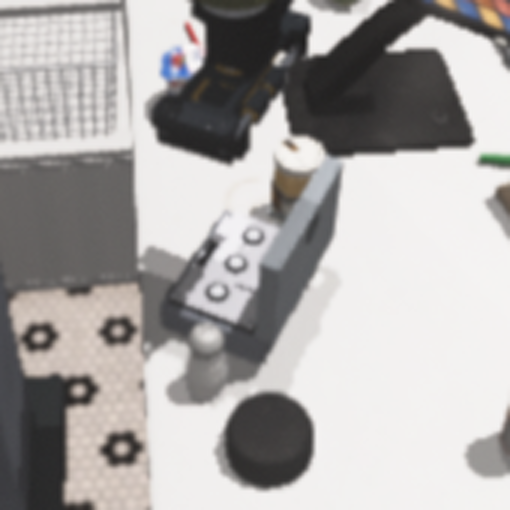

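The button is in: all three now show even rings. Next I go over the upright cover and down behind it.

```bash
python3 -m crank '[[[30,0,-20,0,-1],[75,0,-20,0,-1],[120,0,-20,0,-1],[120,0,-20,0,-1],[120,0,20,0,-1],[120,0,50,0,-1],[120,0,72,0,-1],[120,0,72,0,-1],[120,0,72,0,-1]]]'
```

```text
time: 8.3
ee_pos: [0.5523, -0.3906, 0.1364]
eef_rot: [0.964, -0.267, -0.001, -0.0]
ft_force: [-0.4, 0.3, 0.2]
width: 0.0006
grip_force: 0.0
```

```bash
python3 -m crank '[[[-15,0,0,0,-1],[-25,0,0,0,-1],[-33,0,0,0,-1],[-42,0,-1,0,-1],[-54,0,-2,0,-1],[-66,0,0,0,-1],[-77,0,2,0,-1],[-88,0,7,0,-1],[-98,0,12,0,-1],[-107,0,19,0,-1],[-116,0,27,0,-1],[-123,0,36,0,-1],[-129,0,46,0,-1],[-129,0,46,0,-1]]]'
python3 - <<'E'
from h import *
c=r.camera('side');cv2.imwrite('pics/s4.png',cv2.resize(c['image'][170:320,170:320],None,fx=3,fy=3,interpolation=2)[:,:,::-1])
E
```

```text
time: 9.7
ee_pos: [0.4408, -0.3236, 0.0891]
eef_rot: [0.964, -0.267, -0.001, -0.0]
ft_force: [0.3, 1.0, 2.3]
width: 0.0005
grip_force: 0.8
```

View pics/s4.png

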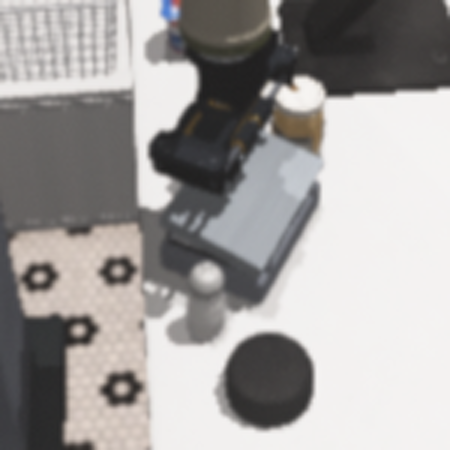

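The cover is nearly down, held by the fingertip, with the shaker and jar undisturbed. Now I move onto the mark, press to the stop and let go.

```bash
python3 -m crank '[[[-6,0,9,0,-1],[-11,0,16,0,-1],[-16,0,20,0,-1],[-19,0,22,0,-1],[-19,0,24,0,-1],[-19,0,26,0,-1],[-19,0,27,0,-1],[-19,0,27,0,-1]]]'
```

```text
time: 10.55
ee_pos: [0.4247, -0.3141, 0.0638]
eef_rot: [0.964, -0.267, -0.002, -0.0]
ft_force: [-7.6, 4.7, 13.2]
width: 0.0001
grip_force: 6.9
```

```bash
python3 -m crank '[[[0,0,1,0,-1],[0,0,1.5,0,-1],[0,0,1.5,0,-1],[0,0,1.5,0,-1]]]'; python3 -m crank '[[[0,0,-4,0,-1],[0,0,-10,0,-1],[0,0,-40,0,-1],[0,0,-80,0,-1],[-40,0,-120,0,-1],[-80,0,-140,0,-1],[-110,0,-140,0,-1],[-110,0,-140,0,-1],[-110,0,-140,0,-1],[-110,0,-140,0,-1],[-110,0,-140,0,-1],[-110,0,-140,0,-1],[-110,0,-140,0,-1]]]'
python3 - <<'E'
from h import *
c=r.camera('side');cv2.imwrite('pics/s5.png',cv2.resize(c['image'][170:320,170:320],None,fx=3,fy=3,interpolation=2)[:,:,::-1])
E
```

```text
time: 10.95
ee_pos: [0.4247, -0.3141, 0.0633]
eef_rot: [0.964, -0.267, -0.002, -0.0]
ft_force: [-11.9, 6.5, 25.5]
width: 0.0002
grip_force: 12.6
time: 12.25
ee_pos: [0.3318, -0.258, 0.2017]
eef_rot: [0.964, -0.267, -0.0, -0.0]
ft_force: [-0.1, 0.8, 0.3]
width: 0.0002
grip_force: 0.0
```

View pics/s5.png

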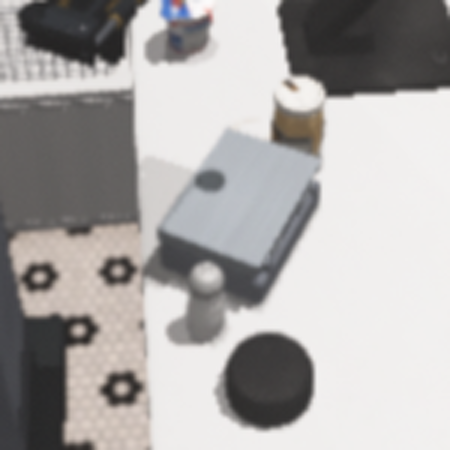

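The cover lies flat with the mark at crop (210,180), about 1 s after release. The bystanders look unmoved and the arm is clear, so I'm handing in.

```bash
python3 -c "
from bench import r
print(r.close_job())"
```

```text
the job is handed in; nothing more can be done
None
```

I popped the cover open, pushed in the tripped middle breaker and pressed the cover shut again; the last picture showed it flat and the arm clear, and I handed the job in at about 12 s (no verdict came back).

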